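# Knock a stuck pressing puck out of the loader barrel

### The arm

A 6-joint arm with a two-finger parallel gripper is mounted at the origin on the work surface. World frame = base frame: x ahead of the robot, y to its left, z up, the work surface at z = 0. Lengths are in m, angles in rad, forces in N, time in s.
With the tool pointing down it reaches from about 0.4 to 0.825 m from the base axis. Payload 7 kg.
Tool frame: the origin (TCP) lies at the very end of the fingers, on their centre line; the grasp point (between the pads) lies arm.hold_point_z behind it (arm.hold_point_z is the distance from the TCP to the grasp point, in m); z points along the fingers, y is the line along which they close (so a half turn about z gives the same grasp; the last joint's range is limited). The gripper opens to 88 mm and grips with 3 to 60 N. Pads are 19 mm wide; open, the fingers measure 130 mm over their backs; the gripper's body (78 mm by 193 mm) begins 47 mm behind the grasp point.
Start: joints at [1.626, 0.359, 0.012, 0, -1.224, -0.288], TCP at [0.156, 0.657, 0.227] pointing down, gripper open.
Joint ranges: [-3.07, 3.07], [-1.43, 2.12], [-1.02, 1.25], [-3.03, 1.67], [-3.05, -0], [-3.03, 3.03]. Speed limits (rad/s): [2.39, 2.39, 3.01, 3.14, 3.14, 3.14].

### API

Orientations are given as [roll, pitch, yaw] about the fixed x, y, z axes, in that order (R = Rz(yaw) Ry(pitch) Rx(roll)).
In Python, from station import arm gives the robot as it stands.
- The arm moves only by the tool jog_arm, called after "Emit:" as name(argument=value, ...) on one line, values as JSON. Schema: {"type":"object","properties":{"moves":{"type":"array","items":{"type":"number"},"minItems":5,"maxItems":100},"grip_n":{"type":"number"},"only":{"type":"string"},"quiet":{"type":"boolean"},"lines":{"type":"string"}},"required":["moves"],"additionalProperties":false}. moves is one flat list of numbers that holds 1 to 20 rows one after another, with no inner brackets; each row has 5 numbers: the finger opening in m, then dx, dy, dz in a scale on which 1.0 is 0.75 m, then a turn about the tool's z in parts of the range, where 1.0 means pi rad; each row is the pose to reach, as a shift and turn from the pose commanded when the call began, along the tool's axes at that moment; what a row does not reach only later rows make up. A row lasts 1/12 s, in which the tool goes at most 0.0417 m and 0.125 rad, less where a joint would pass 70% of its speed; a pose out of reach is approached as far as the arm can. The fingers move at their own pace and stop on an object; grip_n is the grip in N (left out, the last holds). Time passes only in rows, so rows that do not move let the fingers close. The tool returns the time, the measured TCP pose, the force, the opening and the grip force at its end. only (a regular expression) keeps the lines of the reply that match it, lines (a string "A,B") keeps lines A to B, and quiet returns only ok. A shift or turn number past 1, either way, is cut back to 1. Input that does not fit is refused with a message, and nothing moves.
- arm.get_state(): the state, without advancing time (a new reading comes with each control period).
- arm.grab_frame(name): name is "scene" or "top" or "wrist"; returns the picture (420x560x3 uint8, red, green, blue); there is no depth.
- arm.camera_params(name): a dict with "fx", "fy", "cx", "cy" (pixels), "T" (4x4, takes a point from camera to world coordinates); the wrist camera has in their place "hand_eye" (4x4, takes a point from camera to tool coordinates, whose origin is the TCP and whose axes are the flange's). Camera axes: x right, y down, z forward; pixel columns grow to the right and rows downward; lengths in m; the calibration is good to about 2 mm. The wrist camera is an equidistant fisheye: a pixel r from the principal point sees the ray r / f radians off the axis. A picture is of the moment at which its call begins: read the wrist's pose just before it. camera_params takes no time and is no camera call.
- arm.job_done(): hands the job in; it is judged then, once.
The state is a dict: "t": time; "q": joint angles; "qd": joint speeds; "joint_efforts": joint torques, N m; "eef_pos": TCP position; "ee_rot": TCP orientation; "force": force on the tool from outside, world axes, zero at the start; "moment": the same for the moment, N m; "width": finger opening in m; "gripper_force": force on a finger pad.
Only numpy, scipy, OpenCV 4.12 (cv2) and the standard library are available. Lean on these libraries where they do the work, as an engineer would, in place of code of your own. Each camera call takes 0.05 s, during which the arm holds its last target. There are 200 camera calls.

### The job

A copper puck is wedged at the bottom of the clear loader barrel. Swing the barrel fully upright with its yellow-knobbed lever, then push the red-handled knock-out rod down inside it until the puck drops into the blue tray. Leave the barrel upright and the rod standing in it, pushed fully home with its steel flange on the barrel's mouth.

Things in the scene. Friction and masses are not known exactly. Their poses are not given: they have to be found in the camera images.
- lever_knob (a point): Centre of the yellow ball knob, 20 mm across, on the barrel's flat lever, 75 mm from a stiff hinge 95 mm above the bench (level push 3 to 5 N; stays where left). x: along the hinge; z: along the lever, parallel to the barrel. Both lean 0.75 rad towards +y and swing up to a firm stop at upright. Push the knob from its +y side with shut fingers; it ends 51 mm further to -y, 170 mm above the bench.
- mouth (a point): Centre of the rim of the barrel: clear tube, bore 30 mm, outside 38 mm, with a white funnel 52 mm wide inside at the rim, 60 outside. Rim 50 mm above the hinge, lower end 40 mm below it; upright: 145 and 55 mm above the bench, over a blue 130 mm square tray, rim 22 mm high. z: out of the mouth along the barrel; x: along the hinge, towards the lever, which is 76 mm from the axis.
- puck: Copper-coloured metal puck, 28 mm across, 14 mm thick, about 70 g, near the barrel's lower end; origin: centre of its underside, z along the barrel. Four brass spring fingers there hold it; about 7 N, at most 12 N, pressed down on it by the rod bends them away, and it drops into the tray once the rod tip is about 92 mm below the mouth.
- knockout_rod: Upright in a hole 40 mm deep of a white block 50 mm high, blue and black rods 65 mm away in its row. Origin: lower tip; z up; x across the row (close the fingers along x). Steel rod 17 mm thick, 106 mm long, then a flange 68 mm across, 6 mm thick, then a round red handle 24 mm across, 112 to 157 mm above the tip. About 180 g. Pushed home, the flange sits on the rim, tip 106 mm below the mouth.

How it is judged:
By the outcome, as a careful person would: the job done as asked, in the order asked, and still so for the second after the job is handed in, with the robot touching nothing.
It also fails if it takes over 61 s, if anything falls off the work surface, if the arm or the gripper's body presses on something with over 40 N, if the wrist force passes 120 N, or if a joint passes its speed limit or range.

## Working session

There is one attempt and no reset: what is moved stays moved. The work goes in short steps, Python scripts to look and compute and a tool call to move; the robot and the scene stay as the last step left them, time stands still between calls to the robot, and variables do not carry over. Pictures are saved under pics/ and viewed, at most 10 in all, crops included, and the job is handed in when it is done.

```bash
ls; mkdir -p pics; python3 - <<'E'
from station import arm
import cv2, numpy as np
s=arm.get_state();print(s,arm.hold_point_z)
for n in("scene","top","wrist"):
    p=arm.camera_params(n);print(n,p)
    cv2.imwrite(f"pics/{n}0.png",arm.grab_frame(n)[:,:,::-1])
E
```

```text
pics
station.py
{'t': 0.0, 'q': array([ 1.62609769e+00,  3.59412458e-01,  1.10291780e-02, -3.44224195e-04,
       -1.22410525e+00, -2.88091701e-01]), 'qd': array([ 0.00147784, -0.00031552, -0.00025893,  0.00116569,  0.00011555,
       -0.00250794]), 'joint_efforts': array([ 2.11029233e-03, -5.82720172e+01,  2.93057656e+01,  6.99679077e+00,
        7.02322679e-03, -1.52330790e-04]), 'eef_pos': array([0.15564026, 0.65629073, 0.22559431]), 'ee_rot': array([ 3.13987825e+00, -1.70587704e-04, -2.32907433e-01]), 'force': array([0.31384317, 0.39737567, 0.40012127]), 'moment': array([-0.03052074,  0.02012126, -0.02936896]), 'gripper_force': 0.0, 'width': 0.0878960231769918} 0.0188
scene {'fx': 438.38911201604657, 'fy': 438.38911201604657, 'cx': 279.6476084472048, 'cy': 213.42425066977702, 'T': array([[-0.75633045,  0.47260034, -0.45234187,  0.92511354],
       [ 0.65416249,  0.55267996, -0.51634901,  0.37814075],
       [ 0.00597357, -0.68643556, -0.7271661 ,  0.6658116 ],
       [ 0.        ,  0.        ,  0.        ,  1.        ]])}
top {'fx': 401.1633896393572, 'fy': 401.1633896393572, 'cx': 273.66687192803283, 'cy': 205.7338413127448, 'T': array([[ 0.01281795, -0.99416477,  0.10710794,  0.47741055],
       [-0.99970215, -0.01496621, -0.01927729, -0.00374745],
       [ 0.02076781, -0.10682894, -0.9940605 ,  0.88983204],
       [ 0.        ,  0.        ,  0.        ,  1.        ]])}
wrist {'fx': 325.19226210127806, 'fy': 325.19226210127806, 'cx': 274.451079342172, 'cy': 204.76573775232214, 'hand_eye': array([[-3.93600253e-04, -9.64424757e-01, -2.64357208e-01,
         7.23608654e-02],
       [ 9.99999373e-01, -1.02578503e-04, -1.11466890e-03,
        -4.70298665e-04],
       [ 1.04789692e-03, -2.64357481e-01,  9.64424193e-01,
        -1.58057013e-01],
       [ 0.00000000e+00,  0.00000000e+00,  0.00000000e+00,
         1.00000000e+00]])}
```

View pics/scene0.png

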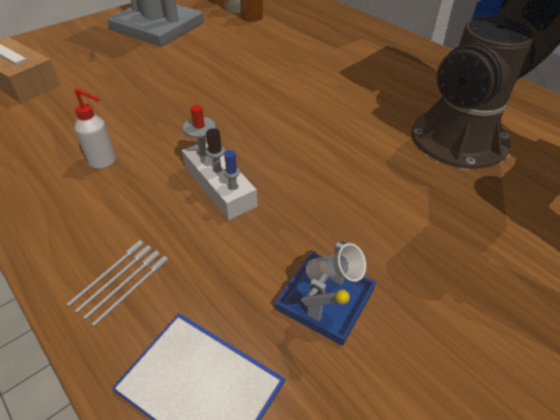

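View pics/top0.png

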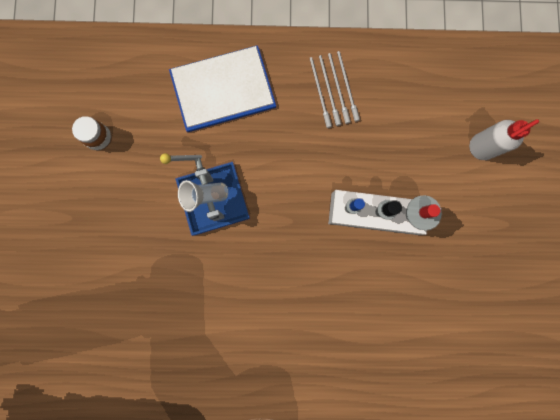

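The scene view shows the yellow knob at about (343,297), the funnel mouth at (352,262) and the red rod handle at (198,117). In the top view they are at (165,158), (188,196) and (433,212). The tray is turned by about 0.2 rad. I'll triangulate from these.

```bash
cat > h.py <<'E'
from station import arm
import cv2, numpy as np
def ray(n,uv):
    p=arm.camera_params(n);T=p["T"]
    d=T[:3,:3]@np.array([(uv[0]-p["cx"])/p["fx"],(uv[1]-p["cy"])/p["fy"],1.]);return T[:3,3],d
def atz(n,uv,z):
    o,d=ray(n,uv);return o+d*(z-o[2])/d[2]
def tri(a,b):
    (o1,d1),(o2,d2)=ray("scene",a),ray("top",b)
    s=np.linalg.lstsq(np.c_[d1,-d2],o2-o1,rcond=None)[0]
    return (o1+d1*s[0]+o2+d2*s[1])/2, np.linalg.norm(o1+d1*s[0]-o2-d2*s[1])
def proj(n,P):
    p=arm.camera_params(n);c=np.linalg.inv(p["T"])@np.r_[P,1]
    return np.array([p["fx"]*c[0]/c[2]+p["cx"],p["fy"]*c[1]/c[2]+p["cy"]])
def blob(img,lo,hi,c,r):
    h=cv2.inRange(cv2.cvtColor(img,cv2.COLOR_BGR2HSV),np.array(lo),np.array(hi))
    m=np.zeros_like(h);cv2.circle(m,c,r,255,-1);h&=m
    y,x=np.nonzero(h);return np.array([x.mean(),y.mean()]),len(x),(x.min(),x.max(),y.min(),y.max())
E
python3 - <<'E'
from h import *
np.set_printoptions(precision=4,suppress=True)
S=cv2.imread("pics/scene0.png");T=cv2.imread("pics/top0.png")
a=blob(S,(20,120,90),(35,255,255),(343,297),15);b=blob(T,(20,120,90),(35,255,255),(165,158),15)
print("knob",a,b,tri(a[0],b[0]),atz("top",b[0],.15),atz("scene",a[0],.15))
a=blob(S,(0,150,60),(8,255,255),(198,117),20);b=blob(T,(0,150,60),(8,255,255),(433,212),15)
print("red",a,b,tri(a[0],b[0]))
ta=cv2.resize(T[140:250,150:265],None,fx=5,fy=5,interpolation=cv2.INTER_CUBIC)
tb=cv2.resize(T[180:250,320:450],None,fx=4,fy=4,interpolation=cv2.INTER_CUBIC)
sa=cv2.resize(S[235:345,270:385],None,fx=5,fy=5,interpolation=cv2.INTER_CUBIC)
cv2.imwrite("pics/c1.png",cv2.resize(np.hstack([ta[:,:400] if 0 else ta]),(575,550)))
cv2.imwrite("pics/c2.png",np.hstack([cv2.resize(S[95:225,170:265],None,fx=4,fy=4,interpolation=cv2.INTER_CUBIC)[:,:380]]))
cv2.imwrite("pics/c3.png",tb)
for u in [(178,180),(236,163),(249,217),(190,235)]: print(atz("top",u,.022))
for u in [(332,191),(430,198),(330,224)]: print("blk",atz("top",u,.05))
E
```

```text
knob (array([341.7467, 296.4533]), 150, (np.int64(335), np.int64(348), np.int64(290), np.int64(303))) (array([164.8913, 158.1196]), 92, (np.int64(160), np.int64(170), np.int64(153), np.int64(163))) (array([0.643 , 0.1862, 0.1514]), np.float64(0.0006931238528053979)) [0.6435 0.1863 0.15  ] [0.642 0.186 0.15 ]
red (array([197.1162, 115.4149]), 241, (np.int64(190), np.int64(203), np.int64(104), np.int64(127))) (array([429.7241, 211.0394]), 203, (np.int64(420), np.int64(439), np.int64(205), np.int64(217))) (array([ 0.5512, -0.3099,  0.1481]), np.float64(0.001552392105721157))
[0.6242 0.1888 0.022 ]
[0.6641 0.0634 0.022 ]
[0.5456 0.0326 0.022 ]
[0.5049 0.1585 0.022 ]
blk [ 0.6012 -0.1434  0.05  ]
blk [ 0.5895 -0.3525  0.05  ]
blk [ 0.5311 -0.1389  0.05  ]
```

View pics/c1.png

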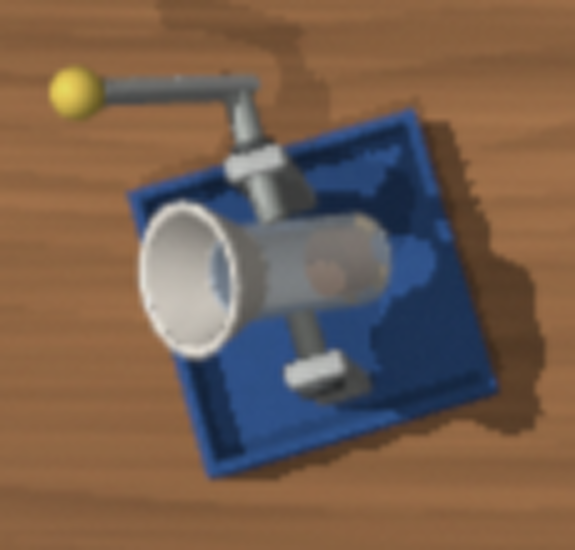

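View pics/c3.png

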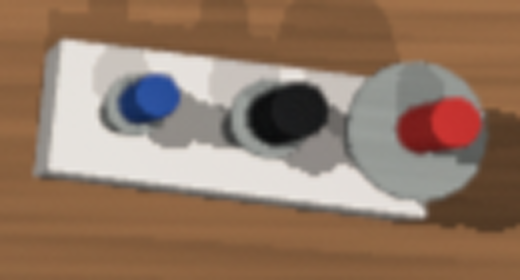

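Crop 1 shows the rim centre at (190,280), which is full-frame (188,196), and the tray corners give a yaw of about 0.28. Crop 3 shows the flange centre at (417,131), which is full-frame (424.2,212.7), with the red handle clear above it.

```bash
cat >> h.py <<'E'
from scipy.spatial.transform import Rotation as R
def totool(target,yaw=None):
    s=arm.get_state();M=R.from_euler('xyz',s["ee_rot"]).as_matrix()
    print("t",s["t"],"pos",s["eef_pos"],"rot",s["ee_rot"],"F",s["force"],"w",s["width"])
    print("delta tool",M.T@(np.array(target)-s["eef_pos"]), "turn",None if yaw is None else s["ee_rot"][2]-yaw)
E
python3 - <<'E'
from h import *
np.set_printoptions(precision=4,suppress=True)
c=[atz("top",u,.022) for u in [(176,178.4),(232.4,162.4),(249.4,218.4),(192.4,235)]]
v1=c[0]-c[3];v2=c[1]-c[2];v3=c[0]-c[1];v4=c[3]-c[2]
print([np.arctan2(v[1],v[0]) for v in(v1,v2)],[np.arctan2(-v[0],v[1]) for v in(v3,v4)], np.mean(c,axis=0))
b=[atz("top",(150+u/5,140+v/5),.1) for u,v in((258,158),(318,366))];d=b[0]-b[1];print("hinge yaw",np.arctan2(d[1],d[0]))
y=.283;h=np.array([np.cos(y),np.sin(y),0]);l=np.array([-np.sin(y),np.cos(y),0])
k=np.array([.643,.1862,.15]);m=atz("top",(188,196),.1316)
print("mouth",m,"C",m-.0341*l,"C from knob",k-.0511*l-.076*h)
print("flange",atz("top",(424.2,212.7),.119),"blkyaw")
bb=[atz("top",(320+u/4,180+v/4),.05) for u,v in((62,40),(40,175),(425,212))]
print([(np.arctan2(*(bb[0]-bb[1])[1::-1])),np.arctan2(*(lambda d:(-d[0]*-1*-1,d[1]))(bb[1]-bb[2])) ])
totool(k+.055*l+[0,0,0],y)
E
```

```text
[np.float64(0.3141832011509501), np.float64(0.3126500021446662)] [np.float64(0.2993957518981702), np.float64(0.29907927837085335)] [0.5851 0.1124 0.022 ]
hinge yaw 0.3067279110791974
mouth [0.5752 0.1444 0.1316] C [0.5848 0.1116 0.1316] C from knob [0.5843 0.1159 0.15  ]
flange [ 0.5513 -0.3116  0.119 ] blkyaw
[np.float64(-0.16365831869492958), np.float64(-0.08163415953661081)]
t 0.15 pos [0.1557 0.6564 0.2258] rot [ 3.1402 -0.0001 -0.2329] F [-0.0371  0.1741  0.3829] w 0.08766454178347642
delta tool [0.5556 0.2971 0.0763] turn -0.5159223088130862
```

Careful with the scale: shifts go in shares of 0.75 m and turns go in shares of pi rad. That gives: 0.552 m is 0.736, 0.2935 m is 0.3913, -0.538 rad is -0.1713.

Emit:
jog_arm(moves=[0,0.0533,0.0267,0,-0.0318,0,0.736,0.3913,0,-0.1713,0,0.736,0.3913,0,-0.1713,0,0.736,0.3913,0,-0.1713,0,0.736,0.3913,0,-0.1713,0,0.736,0.3913,0,-0.1713,0,0.736,0.3913,0,-0.1713,0,0.736,0.3913,0,-0.1713,0,0.736,0.3913,0,-0.1713,0,0.736,0.3913,0,-0.1713,0,0.736,0.3913,0,-0.1713,0,0.736,0.3913,0,-0.1713,0,0.736,0.3913,0,-0.1713,0,0.736,0.3913,0,-0.1713,0,0.736,0.3913,0,-0.1713,0,0.736,0.3913,0,-0.1713,0,0.736,0.3913,0,-0.1713,0,0.736,0.3913,0,-0.1713,0,0.736,0.3913,0,-0.1713], grip_n=20)

```text
t: 1.73
eef_pos: [0.6245, 0.2444, 0.2264]
ee_rot: [-3.142, 0.0, 0.306]
force: [-0.0, -0.5, -0.0]
width: 0.0003
gripper_force: 0.0
```

```bash
python3 -c "
from h import *
totool([.625,.2434,.135],.305)"
```

```text
t 1.7333 pos [0.62452202 0.24439397 0.22644403] rot [-3.14150743e+00  3.56690171e-04  3.05901647e-01] F [-0.02990857 -0.53986949 -0.00268917] w 0.0003100908116955779
delta tool [0.00018908 0.00109956 0.09144387] turn 0.000901647417450302
```

To row units: 0.09 m is 0.12, 0.085 m is 0.1133.

Emit:
jog_arm(moves=[0,0,0.0013,0.04,0,0,0,0.0013,0.08,0,0,0,0.0013,0.12,0,0,0,0.0013,0.12,0,0,0,0.02,0.12,0,0,0,0.0333,0.12,0,0,0,0.0427,0.12,0,0,0,0.0507,0.1133,0,0,0,0.0587,0.108,0,0,0,0.0667,0.104,0,0,0,0.0747,0.1,0,0,0,0.0827,0.0973,0,0,0,0.0893,0.096,0,0,0,0.0933,0.0947,0,0,0,0.0933,0.0947,0])

```text
t: 2.98
eef_pos: [0.6469, 0.1767, 0.1568]
ee_rot: [-3.141, -0.002, 0.305]
force: [-1.0, 1.2, 1.1]
width: 0.0008
gripper_force: 0.7
```

```bash
python3 - <<'E'
from h import *
cv2.imwrite("pics/s1.png",arm.grab_frame("scene")[180:390,220:440,::-1].repeat(2,0).repeat(2,1))
E
```

```text
(no output)
```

View pics/s1.png

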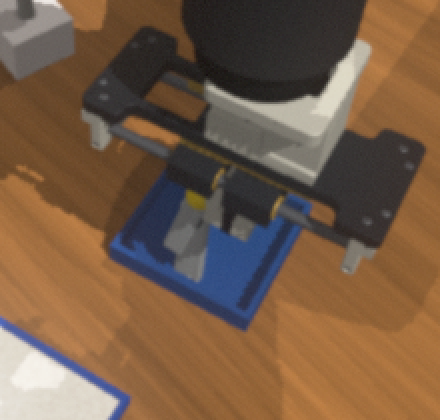

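The barrel has swung nearly upright: the knob is ahead of the fingers at about (195,200) in the crop. The force is still low, so it hasn't reached the stop. I'll keep pushing.

To row units: 0.009 m is 0.012, 0.007 m is 0.0093.

Emit:
jog_arm(moves=[0,0,0.0053,0,0,0,0,0.0093,-0.0013,0,0,0,0.012,-0.0013,0,0,0,0.012,-0.0013,0])

```text
t: 3.37
eef_pos: [0.6489, 0.168, 0.1564]
ee_rot: [3.141, 0.0, 0.305]
force: [0.3, 1.6, 2.0]
width: 0.0005
gripper_force: 0.8
```

Emit:
jog_arm(moves=[0,0,0.0027,0,0,0,0,0.004,0,0,0,0,0.004,0,0])

```text
t: 3.62
eef_pos: [0.6497, 0.1654, 0.1565]
ee_rot: [3.141, 0.0, 0.305]
force: [-0.9, 1.8, 1.3]
width: 0.0004
gripper_force: 1.1
```

To row units: 0.003 m is 0.004, 0.002 m is 0.0027.

Emit:
jog_arm(moves=[0,0,0.0027,0,0,0,0,0.004,0,0,0,0,0.004,0,0])

```text
t: 3.87
eef_pos: [0.6507, 0.1625, 0.1566]
ee_rot: [3.142, 0.0, 0.305]
force: [-0.3, 2.7, 2.2]
width: 0.0003
gripper_force: 1.1
```

Emit:
jog_arm(moves=[0,0,0.0027,0,0,0,0,0.004,0,0,0,0,0.004,0,0])

```text
t: 4.12
eef_pos: [0.6511, 0.1615, 0.1566]
ee_rot: [-3.139, -0.001, 0.305]
force: [-5.1, 9.1, 4.1]
width: 0.0003
gripper_force: 5.1
```

Emit:
jog_arm(moves=[0,0,0.0027,0,0,0,0,0.004,0,0,0,0,0.004,0,0])

```text
t: 4.37
eef_pos: [0.6513, 0.1611, 0.1566]
ee_rot: [-3.136, -0.001, 0.306]
force: [-9.4, 18.2, 4.7]
width: 0.0001
gripper_force: 10.4
```

It's at the stop, with about 20 N on the knob. I'll back off, lift, and check from the top camera on the way.

To row units: -0.1 m is -0.1333, -0.08 m is -0.1067.

Emit:
jog_arm(moves=[0,0,-0.0133,0,0,0,0,-0.0533,0,0,0.02,0,-0.0533,-0.0533,0,0.05,0,-0.0533,-0.1067,0,0.08,0,-0.0533,-0.1333,0])

```text
t: 4.78
eef_pos: [0.6416, 0.1952, 0.261]
ee_rot: [3.14, -0.004, 0.306]
force: [0.4, -0.2, 0.9]
width: 0.0149
gripper_force: 0.0
```

```bash
python3 -c "
from h import *
print(arm.get_state()['q'])
totool([.551,-.311,.24],1.5)"
```

```text
[ 0.58680772  0.33138704  0.04924158  0.00252952 -1.28550493  1.28947022]
t 4.7833 pos [0.64158271 0.19518254 0.26102201] rot [ 3.14013182 -0.00369593  0.30619239] F [ 0.39218655 -0.15939813  0.93407055] w 0.01492170617210355
delta tool [-0.23902438  0.4553048   0.02080388] turn -1.193807607219871
```

To row units: 0.455 m is 0.6067, -0.239 m is -0.3187, 1.945 rad is 0.6191.

Emit:
jog_arm(moves=[0.08,-0.3187,0.6067,0,0.6191,0.08,-0.3187,0.6067,0,0.6191,0.08,-0.3187,0.6067,0,0.6191,0.08,-0.3187,0.6067,0,0.6191,0.08,-0.3187,0.6067,0,0.6191,0.08,-0.3187,0.6067,0,0.6191,0.08,-0.3187,0.6067,0,0.6191,0.08,-0.3187,0.6067,0,0.6191,0.08,-0.3187,0.6067,0,0.6191,0.08,-0.3187,0.6067,0,0.6191,0.08,-0.3187,0.6067,0,0.6191,0.08,-0.3187,0.6067,0,0.6191,0.08,-0.3187,0.6067,0,0.6191,0.08,-0.3187,0.6067,0,0.6191,0.08,-0.3187,0.6067,0,0.6191,0.08,-0.3187,0.6067,0,0.6191,0.08,-0.3187,0.6067,0,0.6191,0.08,-0.3187,0.6067,0,0.6191])

```text
t: 6.28
eef_pos: [0.5487, -0.3109, 0.2561]
ee_rot: [3.14, -0.0, -1.638]
force: [0.0, -0.4, -0.7]
width: 0.0798
gripper_force: 0.0
```

```bash
python3 - <<'E'
from h import *
totool([.551,-.311,.130],-1.64)
S=arm.grab_frame("scene")[:,:,::-1];T=arm.grab_frame("top")[:,:,::-1]
cv2.imwrite("pics/sf2.png",S);cv2.imwrite("pics/tf2.png",T)
a=blob(S,(20,120,90),(35,255,255),(330,290),60);b=blob(T,(20,120,90),(35,255,255),(185,158),40)
print("knob",a,b,tri(a[0],b[0]))
r=lambda I:cv2.resize(I,(400,400),interpolation=cv2.INTER_CUBIC)
cv2.imwrite("pics/v2.png",np.hstack([r(S[235:345,275:385]),r(T[140:240,165:265])]))
E
```

```text
t 6.2833 pos [ 0.54866551 -0.31093414  0.25614935] rot [ 3.14039557e+00 -1.84264592e-04 -1.63772099e+00] F [ 0.02673748 -0.37516841 -0.65420391] w 0.07982872485776639
delta tool [-1.13646439e-04 -2.48468138e-03  1.26146446e-01] turn 0.002279014639388288
knob (array([310.0625, 271.6625]), 160, (np.int64(303), np.int64(317), np.int64(265), np.int64(278))) (array([189.11956522, 147.83695652]), 92, (np.int64(184), np.int64(194), np.int64(143), np.int64(153))) (array([0.65830639, 0.13784076, 0.17180107]), np.float64(0.0005151229200326235))
```

View pics/v2.png

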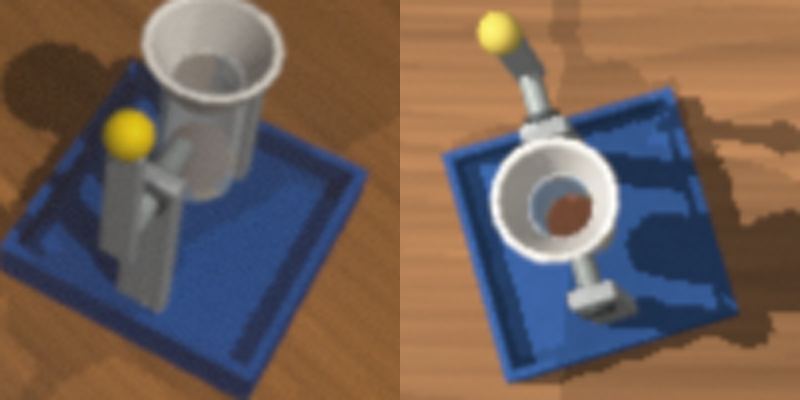

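The barrel is upright. The rim centre is at full-frame scene (333.6,248.5) and top (203.5,190), the copper puck is still inside, and the knob ended 51 mm along as expected. Now I'll grasp the rod.

To row units: 0.126 m is 0.168, -0.0025 m is -0.0033.

Emit:
jog_arm(moves=[0.08,0,-0.0033,0.0533,0,0.08,0,-0.0033,0.1067,0,0.08,0,-0.0033,0.1467,0,0.08,0,-0.0033,0.168,0,0.08,0,-0.0033,0.168,0,0.02,0,-0.0033,0.168,0,0.02,0,-0.0033,0.168,0,0.02,0,-0.0033,0.168,0,0.02,0,-0.0033,0.168,0,0.01,0,-0.0033,0.168,0,0.01,0,-0.0033,0.168,0,0.01,0,-0.0033,0.168,0], grip_n=45)

```text
t: 7.38
eef_pos: [0.5519, -0.3108, 0.1311]
ee_rot: [-3.141, -0.0, -1.64]
force: [0.3, -0.0, -0.5]
width: 0.0388
gripper_force: 0.0
```

```bash
python3 - <<'E'
from h import *
print(tri((333.6,248.5),(203.5,190)),atz("top",(203.5,190),.145),atz("scene",(333.6,248.5),.145))
E
```

```text
(array([0.58514755, 0.11462967, 0.14152667]), np.float64(0.0019454692584539607)) [0.58526103 0.11333067 0.145     ] [0.58676549 0.11710524 0.145     ]
```

Emit:
jog_arm(moves=[0.01,0,0,0,0,0.01,0,0,0,0,0.01,0,0,0,0,0.01,0,0,0,0,0.01,0,0,0,0], grip_n=45)

```text
t: 7.8
eef_pos: [0.5517, -0.3108, 0.1306]
ee_rot: [3.142, -0.0, -1.64]
force: [-0.2, 0.2, 0.4]
width: 0.0235
gripper_force: 45.0
```

Emit:
jog_arm(moves=[0.01,0,0,-0.0267,0,0.01,0,0,-0.0533,0,0.01,0,0,-0.0933,0,0.01,0,0,-0.1333,0,0.01,0,0,-0.1867,0,0.01,0,0,-0.2267,0,0.01,0,0,-0.2533,0,0.01,0,0,-0.2533,0,0.01,0,0,-0.2533,0])

```text
t: 8.55
eef_pos: [0.552, -0.3106, 0.3213]
ee_rot: [-3.14, 0.0, -1.64]
force: [1.1, 0.2, -3.2]
width: 0.0232
gripper_force: 45.0
```

```bash
python3 - <<'E'
from h import *
totool([.5857,.1145,.32],None)
S=arm.grab_frame("scene")[:,:,::-1];T=arm.grab_frame("top")[:,:,::-1]
cv2.imwrite("pics/sf3.png",S);cv2.imwrite("pics/tf3.png",T)
r=lambda I:cv2.resize(I,(400,400),interpolation=cv2.INTER_CUBIC)
cv2.imwrite("pics/v3.png",np.hstack([r(S[20:220,100:300]),r(T[120:280,360:520])]))
E
```

```text
t 8.55 pos [ 0.55197844 -0.31063805  0.3212857 ] rot [-3.13967442e+00  2.27063394e-04 -1.63988302e+00] F [ 1.05918458  0.19169222 -3.23241563] w 0.023242274689879442
delta tool [-0.42645142 -0.00429043  0.00139077] turn None
```

View pics/v3.png

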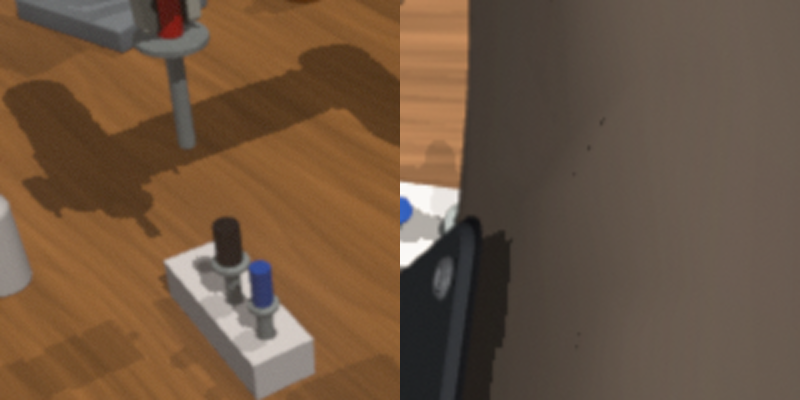

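The rod is gripped and hanging straight, with its tip at scene (193.5,94). Now I'll carry it over the mouth.

To row units: -0.4265 m is -0.5687, -0.0043 m is -0.0057.

```bash
python3 -c "
from h import *
print(proj('scene',[.552,-.3107,.2007]))"
```

```text
[192.6502712   92.59357381]
```

Emit:
jog_arm(moves=[0.01,-0.0267,0,0,0,0.01,-0.0733,0,0,0,0.01,-0.12,-0.0013,0,0,0.01,-0.1733,-0.0027,0,0,0.01,-0.2267,-0.0027,0,0,0.01,-0.28,-0.0027,0,0,0.01,-0.3333,-0.004,0,0,0.01,-0.3867,-0.004,0,0,0.01,-0.44,-0.0053,0,0,0.01,-0.4933,-0.0053,0,0,0.01,-0.5333,-0.0057,0,0,0.01,-0.56,-0.0057,0,0,0.01,-0.5687,-0.0057,0,0,0.01,-0.5687,-0.0057,0,0,0.01,-0.5687,-0.0057,0,0,0.01,-0.5687,-0.0057,0,0])

```text
t: 9.98
eef_pos: [0.5851, 0.1134, 0.3199]
ee_rot: [3.14, -0.001, -1.641]
force: [0.8, -0.7, -2.6]
width: 0.0233
gripper_force: 45.0
```

```bash
python3 - <<'E'
from h import *
totool([.5857,.1145,.32],None)
S=arm.grab_frame("scene")[:,:,::-1]
print(proj('scene',[.5857,.1145,.145]),proj('scene',[.5857,.1145,.2]))
cv2.imwrite("pics/v4.png",cv2.resize(S[150:350,230:430],(600,600),interpolation=cv2.INTER_CUBIC))
E
```

```text
t 9.9833 pos [0.5851362  0.11335457 0.31991472] rot [ 3.14047104e+00 -8.05593690e-04 -1.64053112e+00] F [ 0.75168339 -0.67320222 -2.55712403] w 0.023343910718087096
delta tool [-1.18186370e-03 -4.82524399e-04 -8.67689354e-05] turn None
[332.86325384 247.12942805] [336.47942626 222.93576006]
```

View pics/v4.png

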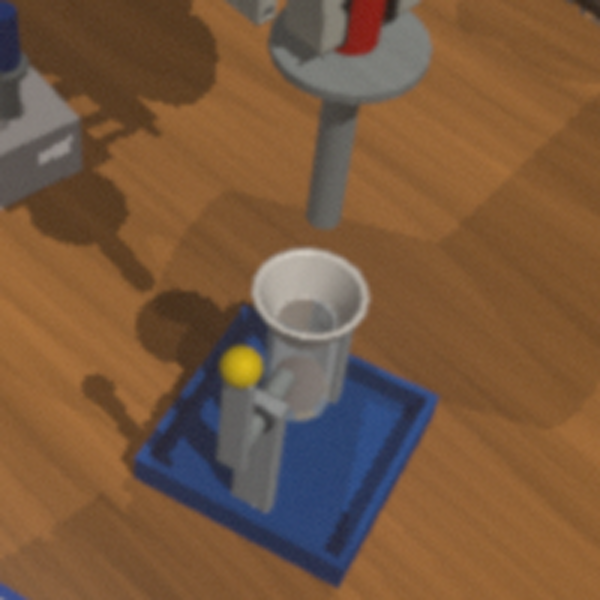

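The tip is centred over the mouth: tip at (337.7,223.3) against a predicted (336.5,222.9). Lowering.

To row units: 0.085 m is 0.1133, -0.001 m is -0.0013.

Emit:
jog_arm(moves=[0.01,-0.0013,0,0.0267,0,0.01,-0.0013,0,0.0533,0,0.01,-0.0013,0,0.0733,0,0.01,-0.0013,0,0.0867,0,0.01,-0.0013,0,0.1,0,0.01,-0.0013,0,0.1133,0,0.01,-0.0013,0,0.1133,0])

```text
t: 10.62
eef_pos: [0.5847, 0.1148, 0.2337]
ee_rot: [3.139, -0.001, -1.641]
force: [-0.7, 0.1, -2.4]
width: 0.0235
gripper_force: 45.0
```

Emit:
jog_arm(moves=[0.01,0,0,0.0133,0,0.01,0,0,0.0267,0,0.01,0,0,0.04,0,0.01,0,0,0.0533,0,0.01,0,0,0.0533,0], grip_n=60)

```text
t: 11.03
eef_pos: [0.5849, 0.1152, 0.1934]
ee_rot: [3.14, -0.001, -1.64]
force: [0.2, -0.7, -1.8]
width: 0.0226
gripper_force: 60.0
```

Emit:
jog_arm(moves=[0.01,0,0,0.004,0,0.01,0,0,0.008,0,0.01,0,0,0.012,0,0.01,0,0,0.016,0,0.01,0,0,0.0187,0,0.01,0,0,0.0187,0])

```text
t: 11.53
eef_pos: [0.5853, 0.1154, 0.1811]
ee_rot: [3.141, 0.0, -1.64]
force: [-0.5, 0.7, -2.0]
width: 0.0228
gripper_force: 60.0
```

Emit:
jog_arm(moves=[0.01,0,0,0.004,0,0.01,0,0,0.008,0,0.01,0,0,0.012,0,0.01,0,0,0.0147,0,0.01,0,0,0.0173,0,0.01,0,0,0.02,0,0.01,0,0,0.02,0])

```text
t: 12.12
eef_pos: [0.5852, 0.1153, 0.1659]
ee_rot: [3.141, -0.0, -1.64]
force: [-0.3, 0.2, -1.2]
width: 0.0229
gripper_force: 60.0
```

To row units: 0.005 m is 0.0067, 0.004 m is 0.0053.

Emit:
jog_arm(moves=[0.01,0,0,0.0027,0,0.01,0,0,0.0053,0,0.01,0,0,0.0067,0,0.01,0,0,0.0067,0])

```text
t: 12.45
eef_pos: [0.5853, 0.1154, 0.1612]
ee_rot: [3.141, -0.0, -1.64]
force: [-0.2, 0.7, -2.0]
width: 0.0229
gripper_force: 60.0
```

Emit:
jog_arm(moves=[0.01,0,0,0.0013,0,0.01,0,0,0.0027,0,0.01,0,0,0.0027,0])

```text
t: 12.7
eef_pos: [0.5856, 0.1154, 0.1597]
ee_rot: [-3.141, 0.0, -1.64]
force: [-0.6, -0.1, -2.1]
width: 0.0231
gripper_force: 60.0
```

Emit:
jog_arm(moves=[0.01,0,0,0.0013,0,0.01,0,0,0.0027,0,0.01,0,0,0.0027,0])

```text
t: 12.95
eef_pos: [0.5856, 0.1155, 0.1595]
ee_rot: [-3.14, 0.0, -1.639]
force: [-5.7, -0.9, 12.0]
width: 0.0229
gripper_force: 60.0
```

The flange seated at the predicted height, with 12 N pressing down. I'll open just enough to release, lift and look.

To row units: 0.2 m is 0.2667, -0.16 m is -0.2133.

Emit:
jog_arm(moves=[0.01,0,0,-0.0013,0,0.045,0,0,-0.0013,0,0.045,0,0,-0.0013,0,0.045,0,0,-0.0013,0,0.045,0,0,-0.0013,0,0.045,0,0,-0.0267,0,0.045,0,0,-0.0667,0,0.045,0,0,-0.12,0,0.045,0,0,-0.1733,0,0.045,0.0533,0,-0.2133,0,0.045,0.1067,0,-0.2133,0,0.045,0.16,0,-0.2133,0,0.045,0.2133,0,-0.2133,0,0.045,0.2667,0,-0.2133,0,0.045,0.2667,0,-0.2133,0,0.045,0.2667,0,-0.2133,0])

```text
t: 14.28
eef_pos: [0.5713, -0.0864, 0.3174]
ee_rot: [3.141, -0.0, -1.644]
force: [0.2, 1.1, 0.2]
width: 0.0451
gripper_force: 0.0h.py:18: RuntimeWarning: Mean of empty slice.
```

```bash
python3 - <<'E'
from h import *
S=arm.grab_frame("scene")[:,:,::-1];T=arm.grab_frame("top")[:,:,::-1]
a=blob(S,(20,120,90),(35,255,255),(310,272),30);b=blob(T,(20,120,90),(35,255,255),(189,148),30)
print("knob",tri(a[0],b[0]))
r=lambda I:cv2.resize(I,(400,400),interpolation=cv2.INTER_CUBIC)
cv2.imwrite("pics/v5.png",np.hstack([r(S[205:345,260:400]),r(T[140:240,165:265])]))
E
```

```text
  y,x=np.nonzero(h);return np.array([x.mean(),y.mean()]),len(x),(x.min(),x.max(),y.min(),y.max())
  ret = ret.dtype.type(ret / rcount)
Traceback (most recent call last):
  File "h.py", line 18, in blob
    y,x=np.nonzero(h);return np.array([x.mean(),y.mean()]),len(x),(x.min(),x.max(),y.min(),y.max())
                                                                   ~~~~~^^
ValueError: zero-size array to reduction operation minimum which has no identity
```

The arm probably hides the knob, so I'll move it further away and look again.

To row units: 0.2 m is 0.2667, 0.16 m is 0.2133.

Emit:
jog_arm(moves=[0.045,0.0533,0,0,0,0.045,0.1067,0,0,0,0.045,0.16,0,0,0,0.045,0.2133,0,0,0,0.045,0.2667,0,0,0,0.045,0.2667,0,0,0,0.045,0.2667,0,0,0])

```text
t: 14.97
eef_pos: [0.5581, -0.2842, 0.3166]
ee_rot: [3.14, 0.0, -1.641]
force: [0.6, 0.3, -0.2]
width: 0.0449
gripper_force: 0.0
```

```bash
python3 - <<'E'
from h import *
S=arm.grab_frame("scene")[:,:,::-1];T=arm.grab_frame("top")[:,:,::-1]
r=lambda I:cv2.resize(I,(400,400),interpolation=cv2.INTER_CUBIC)
cv2.imwrite("pics/v5.png",np.hstack([r(S[205:345,260:400]),r(T[140:240,165:265])]))
a=blob(S,(20,120,90),(35,255,255),(310,272),30);b=blob(T,(20,120,90),(35,255,255),(189,148),30)
print("knob",tri(a[0],b[0]))
E
```

```text
knob (array([0.65829   , 0.1378667 , 0.17178656]), np.float64(0.0005762551115895719))
```

View pics/v5.png

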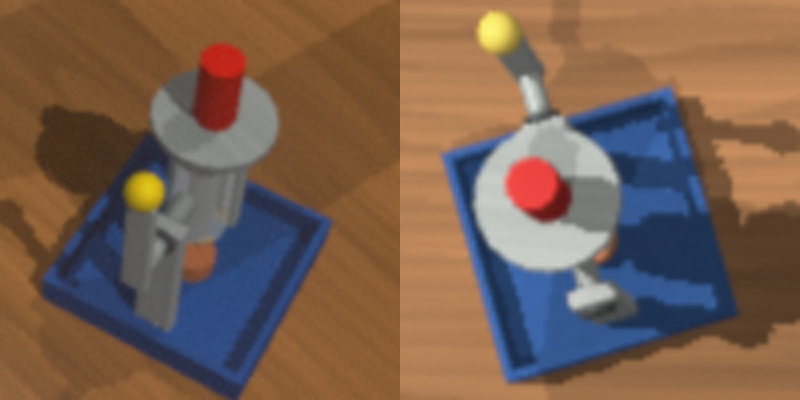

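The flange sits on the rim and the barrel is upright, with the knob unchanged at 0.172 m. The copper puck is out below the barrel, at crop scene (200,262) and top (607,247). I'll check the puck's height before handing in.

```bash
python3 - <<'E'
from h import *
a=(330,296.7);b=(216.7,201.7)
print(tri(a,b),atz("scene",a,.01),atz("top",b,.01),arm.get_state()["force"])
E
```

```text
(array([ 0.57735629,  0.11092569, -0.0040977 ]), np.float64(0.011309896891982387)) [0.58113479 0.12080821 0.01      ] [0.57925543 0.10476784 0.01      ] [-0.23862156  0.37082284  1.03571474]
```

```bash
python3 -c "
from station import arm
print(arm.job_done())"
```

```text
the job is handed in; nothing more can be done
None
```

The job is handed in at about 15 s of the 61 s allowed: the barrel is upright, the puck is in the blue tray, and the rod is standing pushed fully home with its flange on the rim and the gripper clear; no verdict was returned.

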